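# Square up two glass spice boxes in the corner tray

## Task

Move the two glass spice boxes from the wooden board into the corner tray, upright and with their long sides along the end stop: the amber box in the corner, its end pushed up to the back rail and its long side against the end stop, and the green box close beside it, its end up to the back rail and its long side against the amber box. They are glass, so grip lightly, set down and push softly and never let one drop (no more than 60 N against the tray or each other, 80 N from the fingers in all), and leave the pressure cooker, jar and tumbler where they stand.

Things in the scene. Friction and masses are not known exactly. Their poses are not given: they have to be found in the camera images.
- tray: fixed low wooden corner tray (cork-brown floor) left or right of centre (board on the other side); origin on the counter. Floor 8 mm thick, x -80 to 80, y -115 to 100 mm. Two dark rails (stops), 15 mm thick, tops 33 mm above the counter: back rail along y, inner face at x = +80 mm; end stop along x, inner face at y = +100 mm. Other two sides open
- tray_corner (a point): inner corner of the tray, where back rail and end stop meet, on the tray's floor (tray frame 80, 100, 8 mm); axes as the tray's
- board: pale wooden board fixed to the counter on which both glass boxes, the jar and the tumbler start, 250 mm (its x) by 290 mm (its y), 12 mm thick; origin at the centre of its underside, on the counter
- amber: closed rectangular amber glass box with a copper-coloured lid flush with its sides, 120 mm long (its x), 56 mm wide (its y), 60 mm tall, about 0.3 to 0.6 kg; origin at the centre of its underside. Turned half round it is the same. It starts on the wooden board with its long axis within 0.4 rad of the board's x axis
- green: closed rectangular green glass box with a white lid flush with its sides, 120 mm long (its x), 56 mm wide (its y), 60 mm tall, about 0.3 to 0.6 kg; origin at the centre of its underside. Turned half round it is the same. It starts on the wooden board with its long axis within 0.4 rad of the board's x axis
- jar: loose glass spice jar with a red cap, 52 mm diameter, 110 mm tall, upright; origin at the centre of its underside; stands on the board between the boxes
- tumbler: loose steel tumbler, 44 mm diameter at its foot, 54 mm at its top, 100 mm tall; origin at the centre of its underside; stands on the board between the boxes, at the other end from the jar
- cooker: loose aluminium pressure cooker, 164 mm diameter, lid rim at 117 mm, upright valve with red lever up to 187 mm high; black long handle along its +x, 180 mm from the centre and 117 mm high, short grip along its -x to 103 mm; origin at the centre of its underside; stands between board and tray. (Farther out, beyond the tray and board, lie a pan, a colander and a rolling pin, all under 80 mm high)

How it is judged (in metres and radians):
At the end, for the whole second after the job is handed in: Both boxes stand upright and still on the tray floor, long axes within 0.05 rad of the tray's x axis, ends within 4 mm of the back rail; amber's long side is within 4 mm of the end stop; green stands on amber's other side, gap between their long sides at most 4 mm (x of amber in the frame of tray between 0.016 and 0.023 m and z of amber in the frame of tray between 0.004 and 0.012 m and angle between the x axis of each of amber, green and the x axis of tray, either way round below 0.05 rad and angle between each of amber, green's own z axis and vertical below 0.05 rad and linear speed of each of amber, green below 0.01 m/s and y of amber in the frame of tray between 0.068 and 0.075 m and x of green in the frame of tray between 0.016 and 0.023 m and z of green in the frame of tray between 0.004 and 0.012 m and y of green in the frame of tray between 0.006 and 0.02 m and horizontal distance between amber and green below 0.06 m); the robot touches nothing.
It fails at once if the fingers press on a glass box with more than 80 N in all (both fingers added up, so 40 N a finger when gripping) (contact force between the fingers and amber above 80 N or contact force between the fingers and green above 80 N).
It fails at once if a glass box meets the tray or the other glass box with more than 60 N (dropped, set down hard, pushed or scraped) (contact force between any of amber, green and tray above 60 N or contact force between amber and green above 60 N).
It fails at once if a glass box is dropped or knocked away: it moves faster than 0.25 m/s with no finger on it (a fall of some 3 mm or more) ((linear speed of amber above 0.25 m/s and contact force between the fingers and amber below 0.1 N) or (linear speed of green above 0.25 m/s and contact force between the fingers and green below 0.1 N)).
It fails at once if a glass box is tipped by more than 0.6 rad (angle between any of amber, green's own z axis and vertical above 0.6 rad).
It fails at once if the pressure cooker, jar or tumbler is shifted by more than 15 mm (distance of any of cooker, jar, tumbler from where it was at the start of the episode above 0.015 m).
It also fails if it takes over 72 s, if anything falls off the work surface, if the arm or the gripper's body presses on something with over 40 N, if the wrist force passes 120 N, or if a joint passes its speed limit or range.

## Robot

A 6-joint arm with a two-finger parallel gripper is mounted at the origin on the work surface. World frame = base frame: x ahead of the robot, y to its left, z up, the work surface at z = 0. Lengths are in mm, angles in rad, forces in N, time in s.
With the tool pointing down it reaches from about 400 to 925 mm from the base axis. Payload 3.4 kg.
Tool frame: the origin (TCP) lies at the very end of the fingers, on their centre line; the grasp point (between the pads) lies 19 mm behind it; z points along the fingers, y is the line along which they close (so a half turn about z gives the same grasp; the last joint's range is limited). The gripper opens to 85 mm and grips with 20 to 120 N. Pads are 22 mm wide; open, the fingers measure 114 mm over their backs; the gripper's body (76 mm by 85 mm) begins 54 mm behind the grasp point. The pads swing forward as they close: fully open they stand 13 mm farther back than shut.
Start: joints at [1.095, 0.307, 1.506, -0, 1.328, -0.073], TCP at [225.421, 528.977, 231.305] pointing down, gripper open.
Joint ranges: [-3.12, 3.12], [-1.05, 2.28], [0.14, 2.33], [-1.42, 4.57], [0.1, 2.73], [-2.68, 2.68]. Speed limits (rad/s): [2.57, 2.57, 3.14, 3.14, 3.14, 3.14].

## Interface

Orientations are given as a unit quaternion [w, x, y, z].
In Python, from station import arm gives the robot as it stands. The module is installed in compiled form; this text tells all that it offers.
- The arm moves only by the tool arm_command, never from a script. Its argument "commands" is a list of rows, each an object with "offset": the shift along the tool's x, y, z in m, a list of three; "rotation": the turn, a rotation vector about the tool's x, y, z in rad, a list of three; "gripper": the closure, from 0 (fully open) to 1 (shut). In form: [{"offset": [tx, ty, tz], "rotation": [ax, ay, az], "gripper": gripper}, ...]. A call has exactly 8 rows; each row is the pose to reach, as a shift and turn from the pose commanded when the call began, along the tool's axes at that moment; what a row does not reach only later rows make up. A row lasts 1/8 s, in which the tool goes at most 62.5 mm and 10.7 degrees, less where a joint would pass 70% of its speed; a pose out of reach is approached as far as the arm can. A call with a gripper value outside its range is refused whole. The fingers move at their own pace and stop on an object; "force" is the grip in N (left out, the last holds). Time passes only in rows, so rows that repeat a pose let the fingers close, or fill a call up. It gives the time, the measured TCP pose, the force, the opening and the grip force at its end, in the units of the state.
- arm.get_obs(): the state, without advancing time (a new reading comes with each control period).
- arm.capture(name): name is "scene" or "top" or "wrist"; returns (picture, depth): 480x640x3 uint8, red, green, blue; 480x640 float32, mm along the optical axis (not along the pixel's ray), 0 where there is no reading.
- arm.camera_params(name): a dict with "fx", "fy", "cx", "cy" (pixels), "view" (4x4, takes a point from world to camera coordinates). Camera axes: x right, y up, looking along -z (the intrinsics and any distortion apply to the point x, -y, -z); pixel columns grow to the right and rows downward; lengths in mm; the calibration is good to about 2 mm. A picture is of the moment at which its call begins: read the wrist's pose just before it. camera_params takes no time and is no camera call; for the wrist camera it gives the pose at the moment of the call.
- arm.close_job(): hands the job in; it is judged then, once.
The state is a dict: "time": time; "qpos": joint angles; "joint_velocities": joint speeds; "joint_torque": joint torques, N m; "ee_pos": TCP position; "orientation": TCP orientation; "wrist_force": force on the tool from outside, world axes, zero at the start; "wrist_torque": the same for the moment, N m; "grip_width": finger opening in mm; "grip_force": force on a finger pad.
Only numpy, scipy, OpenCV 4.12 (cv2) and the standard library are available. Lean on these libraries where they do the work, as an engineer would, in place of code of your own. Each camera call takes 0.05 s, during which the arm holds its last target. There are 200 camera calls.

## Working session

There is one attempt and no reset: what is moved stays moved. The work goes in short steps, Python scripts to look and compute and a tool call to move; the robot and the scene stay as the last step left them, time stands still between calls to the robot, and variables do not carry over. Pictures are saved under pics/ and viewed, at most 10 in all, crops included, and the job is handed in when it is done.

Besides the shell and the picture viewer there is one more tool, called as name([rows], argument=value, ...), one row to a line, values as JSON. arm_command: Moves the arm, as the interface text tells. Its arguments: {"type":"object","properties":{"commands":{"type":"array","items":{"type":"object","properties":{"offset":{"type":"array","items":{"type":"number"}},"rotation":{"type":"array","items":{"type":"number"}},"gripper":{"type":"number"}}}},"force":{"type":"number"}},"required":["commands"]}

```bash
mkdir -p pics; cat > h.py <<'E'
import numpy as np, cv2
from station import arm
def grab(n,tag):
    P=arm.camera_params(n); rgb,d=arm.capture(n)
    np.savez(f'{n}_{tag}.npz',rgb=rgb,d=d,view=np.array(P['view']),k=[P['fx'],P['fy'],P['cx'],P['cy']],dist=np.array(P.get('distortion',[0.])))
    return rgb,d,P
def ray(P,u,v):
    V=np.array(P['view']);R=V[:3,:3];t=V[:3,3]
    p=np.stack([(np.asarray(u,float)-P['cx'])/P['fx'],-(np.asarray(v,float)-P['cy'])/P['fy'],-np.ones_like(np.asarray(u,float))],-1)
    return -R.T@t,p@R
def onplane(P,u,v,z):
    o,d=ray(P,u,v); s=(z-o[2])/d[...,2]; return o+s[...,None]*d
def cloud(P,d):
    v,u=np.mgrid[:480,:640]; o,r=ray(P,u,v); return o+r*d[...,None]
E
python3 - <<'E'
from h import *
a,d,P=grab('top','0'); b,_,Q=grab('scene','0')
print(P.keys(),P['fx'],P['cx']); V=np.array(P['view']);print((-V[:3,:3].T@V[:3,3]).round(),V[:3,:3].round(2))
cv2.imwrite('pics/t0.png',a[...,::-1]);cv2.imwrite('pics/s0.png',b[...,::-1])
print({k:np.round(v,3) for k,v in arm.get_obs().items()})
E
```

```text
dict_keys(['fx', 'fy', 'cx', 'cy', 'view']) 459.94503465961475 314.02180355273833
[ 496.    2. 1006.] [[-0.01 -1.   -0.02]
 [ 1.   -0.02  0.05]
 [-0.05 -0.02  1.  ]]
{'time': np.float64(0.1), 'qpos': array([ 1.094,  0.307,  1.508,  0.   ,  1.328, -0.073]), 'joint_velocities': array([-0.001, -0.001, -0.002, -0.002,  0.   , -0.   ]), 'joint_torque': array([-0.0000e+00, -4.5853e+01, -2.5261e+01, -0.0000e+00,  6.0000e-03,
       -0.0000e+00]), 'ee_pos': array([225.133, 528.411, 230.492]), 'orientation': array([-0.   ,  0.2  ,  0.98 , -0.001]), 'wrist_force': array([ 0.75 , -0.069,  0.13 ]), 'wrist_torque': array([-0.01 , -0.003, -0.03 ]), 'grip_force': np.float64(0.0), 'grip_width': np.float64(85.455)}
```

View pics/t0.png

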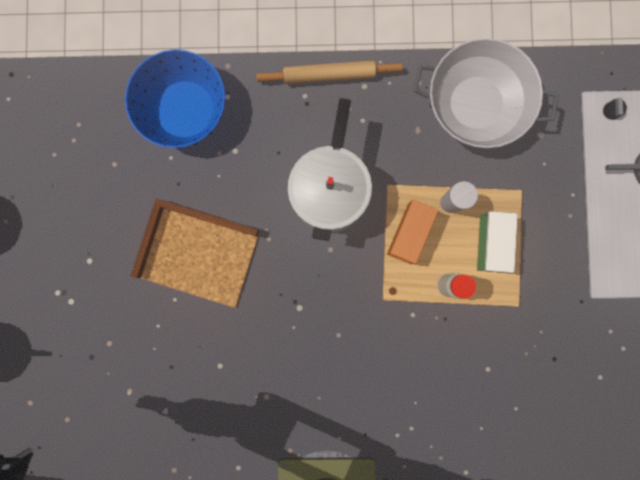

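View pics/s0.png

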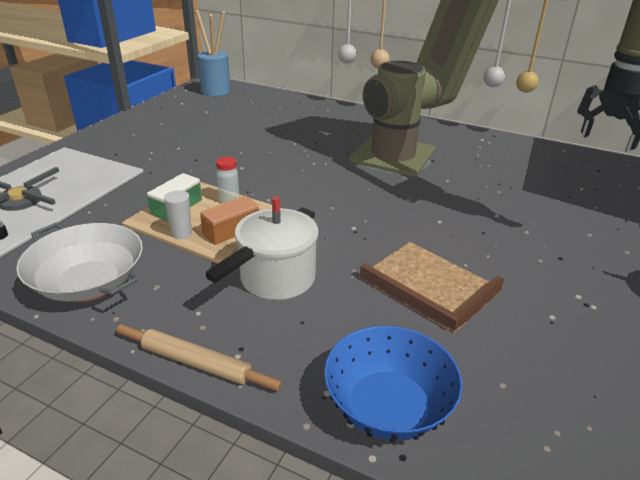

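The top view shows the tray at left, with its inner corner near (160,207). The long back rail is at the top and the end stop at left. The amber box is at (413,232), green at (497,242), tumbler at (462,195), jar at (462,287) and cooker at (330,187). Next I'll measure them.

```bash
cat >> h.py <<'E'
def rect(pts):
    (c,(w,h),a)=cv2.minAreaRect(np.asarray(pts,np.float32)[:,:2])
    a=np.deg2rad(a)
    if w<h: w,h=h,w; a+=np.pi/2
    a=(a+np.pi/2)%np.pi-np.pi/2
    return np.round(c,1),round(w,1),round(h,1),round(a,3)
def masks(rgb):
    H=cv2.cvtColor(rgb,cv2.COLOR_RGB2HSV); h,s,v=[H[...,i].astype(int) for i in range(3)]
    return h,s,v
def big(m):
    m=m.astype(np.uint8); n,l,st,_=cv2.connectedComponentsWithStats(m); i=1+np.argmax(st[1:,4]); return (l==i)
def lid(P,m,z):
    c=max(cv2.findContours(m.astype(np.uint8),cv2.RETR_EXTERNAL,cv2.CHAIN_APPROX_NONE)[0],key=cv2.contourArea)[:,0]
    return onplane(P,c[:,0].astype(float),c[:,1].astype(float),z)
E
python3 - <<'E'
from h import *
f=np.load('top_0.npz');k=f['k'];P=dict(fx=k[0],fy=k[1],cx=k[2],cy=k[3],view=f['view']);a=f['rgb'];d=f['d']
C=cloud(P,d);z=C[...,2]
for n,(r0,r1,c0,c1) in dict(amber=(195,268,385,441),green=(205,280,474,522),tum=(176,218,440,485),jar=(268,304,435,482),cooker=(140,235,285,378)).items():
    s=(slice(r0,r1),slice(c0,c1)); lo,hi={'tum':(95,130),'jar':(105,140),'cooker':(95,125)}.get(n,(64,80))
    m=np.zeros(z.shape,bool); m[s]=((z[s]>lo)&(z[s]<hi)&(d[s]>0)); m=big(m); print(n,m.sum(),np.median(z[m]),rect(C[m]))
h,s,v=masks(a)
for u,w in [(413,232),(400,255),(500,242),(483,250),(200,250),(145,240),(200,215),(450,250)]: print((u,w),a[w,u],h[w,u],s[w,u],v[w,u],C[w,u].round())
# lids by colour
m=np.zeros(z.shape,bool); m[205:280,474:522]=(s<40)[205:280,474:522]&(v>170)[205:280,474:522]; print('green lid',rect(lid(P,big(m),72)))
m=np.zeros(z.shape,bool); m[195:268,385:441]=((h<11)&(s>150))[195:268,385:441]; print('amber lid',rect(lid(P,big(m),72)),m.sum())
# tray rails
m=np.zeros(z.shape,bool);m[190:310,125:265]=((z>27)&(z<40)&(d>0))[190:310,125:265]; print('rails',m.sum(),rect(C[m]))
m=np.zeros(z.shape,bool);m[190:310,125:265]=((h<22)&(s>110)&(v>110))[190:310,125:265]; print('floor',m.sum(),rect(lid(P,big(m),8)))
cv2.imwrite('pics/tz.png',cv2.resize(a[185:315,125:265,::-1],None,fx=5,fy=4.6,interpolation=2)[:600])
E
```

```text
Traceback (most recent call last):
  File "h.py", line 16, in rect
    (c,(w,h),a)=cv2.minAreaRect(np.asarray(pts,np.float32)[:,:2])
                ~~~~~~~~~~~~~~~^^^^^^^^^^^^^^^^^^^^^^^^^^^^^^^^^^
cv2.error: OpenCV(4.12.0) /io/opencv/modules/imgproc/src/convhull.cpp:143: error: (-215:Assertion failed) total >= 0 && (depth == CV_32F || depth == CV_32S) in function 'convexHull'
```

```bash
sed -i 's/np.asarray(pts,np.float32)\[:,:2\]/np.ascontiguousarray(np.asarray(pts,np.float32)[:,:2])/' h.py
python3 - <<'E'
from h import *
f=np.load('top_0.npz');k=f['k'];P=dict(fx=k[0],fy=k[1],cx=k[2],cy=k[3],view=f['view']);a=f['rgb'];d=f['d']
C=cloud(P,d);z=C[...,2]
for n,(r0,r1,c0,c1) in dict(amber=(195,268,385,441),green=(205,280,474,522),tum=(176,218,440,485),jar=(268,304,435,482),cooker=(140,235,285,378)).items():
    s=(slice(r0,r1),slice(c0,c1)); lo,hi={'tum':(95,130),'jar':(105,140),'cooker':(95,125)}.get(n,(64,80))
    m=np.zeros(z.shape,bool); m[s]=((z[s]>lo)&(z[s]<hi)&(d[s]>0))
    if m.sum()<5: print(n,'none',np.percentile(z[s],[5,50,95])); continue
    m=big(m); print(n,m.sum(),np.median(z[m]),rect(C[m]))
h,s,v=masks(a)
for u,w in [(413,232),(400,255),(500,242),(483,250),(200,250),(145,240),(200,215),(450,250)]: print((u,w),a[w,u],h[w,u],s[w,u],v[w,u],C[w,u].round())
m=np.zeros(z.shape,bool); m[205:280,474:522]=(s<40)[205:280,474:522]&(v>170)[205:280,474:522]; print('green lid',rect(lid(P,big(m),72)))
m=np.zeros(z.shape,bool); m[195:268,385:441]=((h<11)&(s>150))[195:268,385:441]; print('amber lid',rect(lid(P,big(m),72)),m.sum())
m=np.zeros(z.shape,bool);m[190:310,125:265]=((z>27)&(z<40)&(d>0))[190:310,125:265]; print('rails',m.sum(),rect(C[m]))
m=np.zeros(z.shape,bool);m[190:310,125:265]=((h<22)&(s>110)&(v>110))[190:310,125:265]; print('floor',m.sum(),rect(lid(P,big(m),8)))
cv2.imwrite('pics/tz.png',cv2.resize(a[185:315,125:265,::-1],None,fx=5,fy=4.6,interpolation=2)[:600])
E
```

```text
amber 1650 73.46974894116755 (array([ 577.5, -186.7]), 120.1, 56.5, np.float64(-0.418))
green 1722 73.40189564662654 (array([ 553.7, -361.2]), 119.9, 57.7, np.float64(-0.09))
tum 638 113.31714890477895 (array([ 643.4, -275.8]), 52.8, 52.1, np.float64(-1.377))
jar 503 123.27947459094526 (array([ 467.1, -267.2]), 46.1, 44.1, np.float64(-1.556))
cooker 2980 119.41660334968401 (array([662.2, -15.3]), 163.0, 162.9, np.float64(0.564))
(413, 232) [201 131  86] 12 146 201 [ 575. -183.   75.]
(400, 255) [201 130  87] 11 145 201 [ 529. -156.   72.]
(500, 242) [228 219 208] 17 22 228 [ 552. -357.   75.]
(483, 250) [ 91 113  73] 47 90 113 [ 538. -333.   46.]
(200, 250) [185 137  91] 15 130 185 [548. 267.  11.]
(145, 240) [112  69  44] 11 155 112 [570. 379.  34.]
(200, 215) [121  77  52] 11 145 121 [622. 261.  35.]
(450, 250) [210 169 119] 16 111 210 [ 540. -274.   13.]
green lid (array([ 552.8, -360.5]), 120.0, 56.9, np.float64(-0.091))Traceback (most recent call last):
  File "<stdin>", line 12, in <module>
  File "h.py", line 25, in big
    m=m.astype(np.uint8); n,l,st,_=cv2.connectedComponentsWithStats(m); i=1+np.argmax(st[1:,4]); return (l==i)
                                                                            ~~~~~~~~~^^^^^^^^^^
    return _wrapfunc(a, 'argmax', axis=axis, out=out, **kwds)
    return bound(*args, **kwds)
ValueError: attempt to get argmax of an empty sequence
```

```bash
python3 - <<'E'
from h import *
f=np.load('top_0.npz');k=f['k'];P=dict(fx=k[0],fy=k[1],cx=k[2],cy=k[3],view=f['view']);a=f['rgb'];d=f['d']
C=cloud(P,d);z=C[...,2];w=(slice(190,310),slice(125,265))
m=np.zeros(z.shape,bool);m[w]=((z>27)&(z<42)&(d>0))[w]; m=big(m); p=C[m][:,:2]; print('rails',m.sum(),np.median(z[m]),rect(p))
fl=np.zeros(z.shape,bool);fl[w]=((z>6.5)&(z<15)&(d>0))[w]; fl=big(fl); r=rect(C[fl]);print('floor+',fl.sum(),np.median(z[fl]),r)
h,s,v=masks(a); t=np.zeros(z.shape,bool);t[w]=((s>80)&(v>60))[w]; t=big(t); print('whole',rect(lid(P,t,20)))
# rail lines: split by distance
ang=r[3]; 
for yaw in [np.arctan2(-0.29,0.95)]:
    for it in range(3):
        X=np.array([np.cos(yaw),np.sin(yaw)]);Y=np.array([-X[1],X[0]])
        px,py=p@X,p@Y
        back=(py<py.max()-25); end=(px<px.max()-25)
        cb=np.polyfit(py[back],px[back],1); ce=np.polyfit(px[end],py[end],1)
        yaw+= -np.arctan(cb[0]); print('yaw',yaw,np.arctan(cb[0]),np.arctan(ce[0]))
    X=np.array([np.cos(yaw),np.sin(yaw)]);Y=np.array([-X[1],X[0]]);px,py=p@X,p@Y
    back=(py<py.max()-25); end=(px<px.max()-25)
    print('back mean',px[back].mean(),px[back].min(),px[back].max(),'end',py[end].mean(),py[end].min(),py[end].max(),'max',px.max(),py.max(),px.min(),py.min())
    org=(px[back].mean()-87.5)*X+(py[end].mean()-107.5)*Y; print('tray origin',org)
E
```

```text
rails 1363 34.04530282980204 (array([543. , 274.2]), 230.5, 174.9, np.float64(1.258))
floor+ 6867 9.54256055646033 (array([535.8, 269. ]), 219.0, 167.3, np.float64(1.27))
whole (array([542.1, 275.5]), 239.5, 177.6, np.float64(1.256))
yaw -0.31539667830426965 0.019118320418350064 -0.020312110094625618
yaw -0.31536512718340226 -3.1551120867372666e-05 -0.0011014886195164343
yaw -0.31536495716199986 -1.7002140241475165e-07 -0.0011326642769952213
back mean 510.771013800931 503.3503597188175 518.5063269575421 end 535.1953612235673 527.2891902231363 544.453661886425 max 518.5063269575421 544.453661886425 343.49880225053363 314.0399292725186
tray origin [535.05213029 275.31961609]
```

```bash
cat >> h.py <<'E'
from scipy.spatial.transform import Rotation as Rn
TO=np.array([535.5,276.0]);TY=-0.314
def tray(x,y): X=np.array([np.cos(TY),np.sin(TY)]);return TO+x*X+y*np.array([-X[1],X[0]])
def plan(x,y,z,ya):
    "offset (mm), rotvec for TCP at x,y,z with tool y at angle ya (either way round)"
    o=arm.get_obs();q=o['orientation'];R=Rn.from_quat([q[1],q[2],q[3],q[0]])
    best=None
    for a in (ya,ya+np.pi):
        Y=np.array([np.cos(a),np.sin(a),0]);Z=np.array([0,0,-1.]);G=Rn.from_matrix(np.stack([np.cross(Y,Z),Y,Z],1))
        r=(R.inv()*G).as_rotvec()
        if best is None or np.linalg.norm(r)<np.linalg.norm(best): best=r
    off=R.inv().apply(np.array([x,y,z])-o['ee_pos'])
    print('off mm',off.round(1),'dist',np.linalg.norm(off).round(),'rot',best.round(3))
def show():
    o=arm.get_obs();print({k:np.round(o[k],2) for k in ('time','ee_pos','qpos','wrist_force','grip_width','grip_force')})
E
python3 -c "
from h import *
plan(577,-186.5,231,1.153); plan(577,-186.5,40,1.153)"
```

```text
off mm [-6.040e+02 -5.197e+02  3.000e-01] dist 797.0 rot [-0.002 -0.     0.015]
off mm [-604.  -519.4  191.3] dist 819.0 rot [-0.002 -0.     0.015]
```

arm_command([
  {"offset":[-0.03,-0.026,-0.01],"rotation":[0,0,0],"gripper":0},
  {"offset":[-0.075,-0.065,-0.02],"rotation":[0,0,0],"gripper":0},
  {"offset":[-0.12,-0.103,-0.02],"rotation":[0,0,0],"gripper":0},
  {"offset":[-0.165,-0.142,-0.02],"rotation":[0,0,0],"gripper":0},
  {"offset":[-0.21,-0.181,-0.02],"rotation":[0,0,0],"gripper":0},
  {"offset":[-0.255,-0.22,-0.02],"rotation":[0,0,0],"gripper":0},
  {"offset":[-0.3,-0.258,-0.02],"rotation":[0,0,0],"gripper":0},
  {"offset":[-0.34,-0.292,-0.02],"rotation":[0,0,0],"gripper":0},
], force=25)

```text
time: 1.1
ee_pos: [424.1, 125.1, 251.2]
orientation: [-0.0, 0.2, 0.98, -0.0]
wrist_force: [0.3, -0.5, 0.3]
grip_width: 85.6
grip_force: 0.0
```

arm_command([
  {"offset":[-0.045,-0.039,0],"rotation":[0,0,0],"gripper":0},
  {"offset":[-0.09,-0.077,0.0],"rotation":[0,0,0],"gripper":0},
  {"offset":[-0.135,-0.116,0],"rotation":[0,0,0],"gripper":0},
  {"offset":[-0.18,-0.155,0.0],"rotation":[0,0,0],"gripper":0},
  {"offset":[-0.225,-0.194,0.02],"rotation":[0,0,0.0],"gripper":0},
  {"offset":[-0.264,-0.228,0.04],"rotation":[0,0,0.015],"gripper":0},
  {"offset":[-0.264,-0.228,0.05],"rotation":[0,0,0.015],"gripper":0},
  {"offset":[-0.264,-0.228,0.05],"rotation":[0,0,0.015],"gripper":0},
])

```text
time: 2.1
ee_pos: [575.8, -185.5, 199.6]
orientation: [-0.002, 0.208, 0.978, 0.001]
wrist_force: [-0.6, 0.3, 0.3]
grip_width: 85.8
grip_force: 0.0
```

```bash
python3 - <<'E'
from h import *
show(); a,d,P=grab('wrist','1'); cv2.imwrite('pics/w1.png',a[...,::-1]); C=cloud(P,d); z=C[...,2]
m=(z>62)&(z<82)&(d>0); n,l,st,_=cv2.connectedComponentsWithStats(m.astype(np.uint8))
for i in range(1,n):
    if st[i,4]>3000: print(st[i],rect(C[l==i]),np.median(z[l==i]))
plan(577,-186.5,40,1.153)
E
```

```text
{'time': np.float64(2.1), 'ee_pos': array([ 575.76, -185.5 ,  199.56]), 'qpos': array([-0.38,  0.37,  1.48,  0.  ,  1.29, -1.53]), 'wrist_force': array([-0.59,  0.35,  0.26]), 'grip_width': np.float64(85.78), 'grip_force': np.float64(0.0)}
[  280   152    81   161 12271] (array([ 579.3, -185.2]), 119.6, 56.1, np.float64(-0.418)) 71.8986745104678
[  26  213  127  149 9958] (array([ 548.2, -359.5]), 104.9, 58.1, np.float64(-0.088)) 71.78687862532124
off mm [ -1.8  -1.  160.6] dist 161.0 rot [ 0.    -0.003  0.   ]
```

View pics/w1.png

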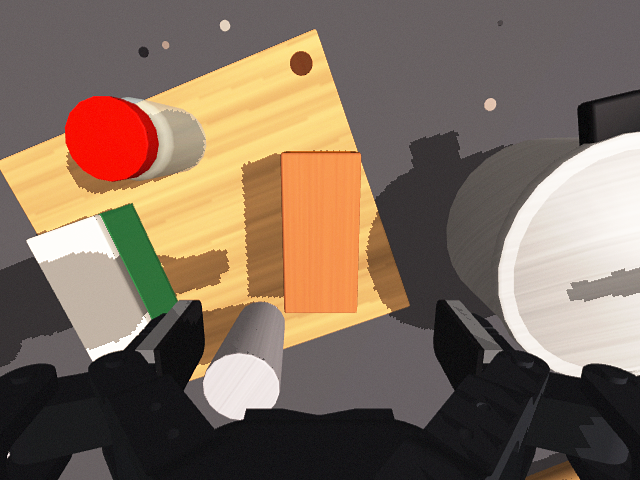

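The wrist view shows the amber lid spanning (280–360, 152–312), centred between the open fingers with its sides parallel to them. Both sides are clear, so I'm descending.

arm_command([
  {"offset":[-0.002,0.001,0.03],"rotation":[0,-0.003,0],"gripper":0},
  {"offset":[-0.0025,0.001,0.06],"rotation":[0,-0.003,0],"gripper":0},
  {"offset":[-0.0025,0.001,0.09],"rotation":[0,-0.003,0],"gripper":0},
  {"offset":[-0.0025,0.001,0.12],"rotation":[0,-0.003,0],"gripper":0},
  {"offset":[-0.0025,0.001,0.145],"rotation":[0,-0.003,0],"gripper":0},
  {"offset":[-0.0025,0.001,0.16],"rotation":[0,-0.003,0],"gripper":0},
  {"offset":[-0.0025,0.001,0.16],"rotation":[0,-0.003,0],"gripper":0},
  {"offset":[-0.0025,0.001,0.16],"rotation":[0,-0.003,0],"gripper":0.1},
], force=25)

```text
time: 3.15
ee_pos: [580.8, -186.2, 42.6]
orientation: [0.003, 0.207, 0.978, -0.0]
wrist_force: [-0.5, 0.1, 0.3]
grip_width: 76.8
grip_force: 0.0
```

arm_command([
  {"offset":[0,0,0],"rotation":[0,0,0],"gripper":0.2},
  {"offset":[0,0,0],"rotation":[0,0,0],"gripper":0.25},
  {"offset":[0,0,0],"rotation":[0,0,0],"gripper":0.3},
  {"offset":[0,0,0],"rotation":[0,0,0],"gripper":0.35},
  {"offset":[0,0,0],"rotation":[0,0,0],"gripper":0.4},
  {"offset":[0,0,0],"rotation":[0,0,0],"gripper":0.45},
  {"offset":[0,0,0],"rotation":[0,0,0],"gripper":0.5},
  {"offset":[0,0,0],"rotation":[0,0,0],"gripper":0.5},
])

```text
time: 4.15
ee_pos: [580.2, -186.2, 41.7]
orientation: [0.002, 0.207, 0.978, -0.0]
wrist_force: [-0.7, 1.8, 4.7]
grip_width: 55.3
grip_force: 27.8
```

arm_command([
  {"offset":[0,0,-0.004],"rotation":[0,0,0],"gripper":0.5},
  {"offset":[0,0,-0.014],"rotation":[0,0,0],"gripper":0.5},
  {"offset":[0,0,-0.034],"rotation":[0,0,0],"gripper":0.5},
  {"offset":[0,0,-0.07],"rotation":[0,0,0],"gripper":0.5},
  {"offset":[0,0,-0.11],"rotation":[0,0,0],"gripper":0.5},
  {"offset":[0,0,-0.15],"rotation":[0,0,0],"gripper":0.5},
  {"offset":[0,0,-0.18],"rotation":[0,0,0],"gripper":0.5},
  {"offset":[0,0,-0.19],"rotation":[0,0,0],"gripper":0.5},
])

```text
time: 5.15
ee_pos: [580.2, -186.4, 233.5]
orientation: [0.003, 0.207, 0.978, -0.001]
wrist_force: [-0.1, 0.3, -4.5]
grip_width: 55.7
grip_force: 28.4
```

```bash
python3 -c "
from h import *
show(); t=tray(15,65); print(t); plan(*t,235,TY+np.pi/2)"
```

```text
{'time': np.float64(5.15), 'ee_pos': array([ 580.16, -186.44,  233.53]), 'qpos': array([-0.38,  0.35,  1.43, -0.  ,  1.35, -1.53]), 'wrist_force': array([-0.14,  0.31, -4.47]), 'grip_width': np.float64(55.65), 'grip_force': np.float64(28.38)}
[569.84284461 333.18888899]
off mm [220.2 470.8  -3. ] dist 520.0 rot [-0.     0.007 -0.104]
```

arm_command([
  {"offset":[0.01,0.02,-0.002],"rotation":[0,0.005,0],"gripper":0.5},
  {"offset":[0.028,0.06,-0.005],"rotation":[0,0.007,-0.01],"gripper":0.5},
  {"offset":[0.05,0.107,-0.005],"rotation":[0,0.007,-0.03],"gripper":0.5},
  {"offset":[0.072,0.154,-0.005],"rotation":[0,0.007,-0.04],"gripper":0.5},
  {"offset":[0.094,0.201,-0.005],"rotation":[0,0.007,-0.05],"gripper":0.5},
  {"offset":[0.116,0.248,-0.005],"rotation":[0,0.007,-0.06],"gripper":0.5},
  {"offset":[0.138,0.295,-0.005],"rotation":[0,0.007,-0.07],"gripper":0.5},
  {"offset":[0.16,0.342,-0.005],"rotation":[0,0.007,-0.08],"gripper":0.5},
])

```text
time: 6.15
ee_pos: [569.8, 193.7, 233.7]
orientation: [-0.004, 0.168, 0.986, -0.0]
wrist_force: [-0.6, -0.0, -4.4]
grip_width: 55.4
grip_force: 28.4
```

arm_command([
  {"offset":[0.02,0.042,0],"rotation":[0,0,-0.01],"gripper":0.5},
  {"offset":[0.037,0.079,0],"rotation":[0,0,-0.02],"gripper":0.5},
  {"offset":[0.05,0.108,0.01],"rotation":[0,0,-0.024],"gripper":0.5},
  {"offset":[0.058,0.124,0.03],"rotation":[0,0,-0.024],"gripper":0.5},
  {"offset":[0.058,0.124,0.06],"rotation":[0,0,-0.024],"gripper":0.5},
  {"offset":[0.058,0.124,0.08],"rotation":[0,0,-0.024],"gripper":0.5},
  {"offset":[0.058,0.124,0.09],"rotation":[0,0,-0.024],"gripper":0.5},
  {"offset":[0.058,0.124,0.09],"rotation":[0,0,-0.024],"gripper":0.5},
])

```text
time: 7.15
ee_pos: [556.9, 327.0, 144.2]
orientation: [-0.003, 0.156, 0.988, -0.001]
wrist_force: [-0.1, -0.3, -4.6]
grip_width: 55.6
grip_force: 28.3
```

```bash
python3 - <<'E'
from h import *
show(); a,d,P=grab('wrist','2'); cv2.imwrite('pics/w2.png',a[...,::-1]); C=cloud(P,d); np.savez('c2.npz',C=C)
z=C[...,2]; zt=arm.get_obs()['ee_pos'][2]
m=(z>zt+25)&(z<zt+45)&(d>0);m=big(m); print('lid',m.sum(),rect(C[m]))
m=(z>28)&(z<40)&(d>0);m=big(m);print('rail',m.sum(),rect(C[m]),np.median(z[m]))
t=tray(15,65); plan(*t,60,TY+np.pi/2)
E
```

```text
{'time': np.float64(7.15), 'ee_pos': array([556.85, 327.02, 144.23]), 'qpos': array([ 0.46,  0.48,  1.46,  0.  ,  1.21, -0.79]), 'wrist_force': array([-0.09, -0.27, -4.62]), 'grip_width': np.float64(55.63), 'grip_force': np.float64(28.35)}
lid 48698 (array([542. , 332.2]), 90.5, 83.1, np.float64(-0.31))
rail 1051 (array([508. , 400.4]), 29.5, 15.4, np.float64(-0.322)) 32.73038636045797
off mm [-10.1   9.3  85.5] dist 87.0 rot [-0.001 -0.005 -0.   ]
```

View pics/w2.png

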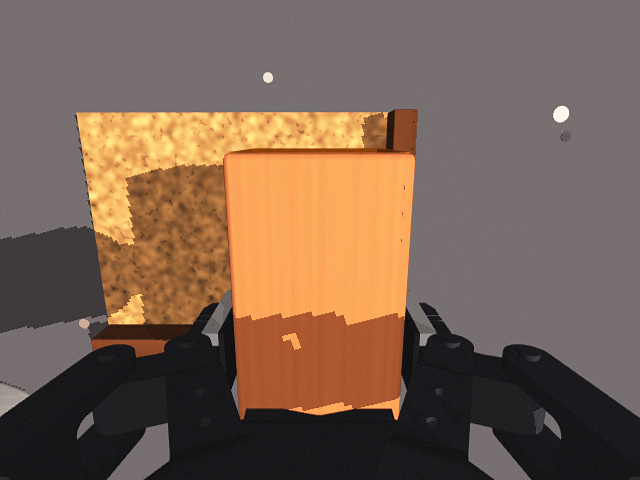

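The box is held with its sides parallel to the tray. The end stop shows at upper right (388–417, 110–152) and part of the back rail at lower left (92–205, 325–350). I'll measure both against the box in this view.

```bash
python3 - <<'E'
from h import *
f=np.load('wrist_2.npz');a=f['rgb'];d=f['d'];C=np.load('c2.npz')['C'];z=C[...,2]
X=np.array([np.cos(TY),np.sin(TY)]);Y=np.array([-X[1],X[0]])
px=(C[...,:2]-TO)@X;py=(C[...,:2]-TO)@Y
h,s,v=masks(a)
m=(z>168)&(z<180)&(d>0)&(s>120);m[420:]=0;m=big(m);print('lid z',np.median(z[m]))
for r in range(170,400,40):
    c=np.where(m[r])[0]; print(r,c.min(),c.max(),'y',py[r,c.min()].round(1),py[r,c.max()].round(1))
c=np.where(m.any(0))[0]; print('near end x',[px[np.where(m[:,k])[0].min(),k].round(1) for k in range(250,400,30)])
m=(z>31)&(z<36)&(d>0)&(s>60)
e=m.copy();e[:,:370]=0; print('endstop',[(r,py[r][e[r]].min().round(1),py[r][e[r]].max().round(1)) for r in range(112,150,8) if e[r].any()], 'x min',px[e].min())
b=m.copy();b[:300]=0;b[:,250:]=0;print('back z',[(c,px[:,c][b[:,c]].min().round(1),px[:,c][b[:,c]].max().round(1)) for c in range(100,210,15) if b[:,c].any()],'y',py[b].min())
fl=(z>5)&(z<12)&(d>0)&(s>60);fl[:,380:]=0
print('floor x min',[(c,px[:,c][fl[:,c]].min().round(1)) for c in range(100,370,50)],'floor y min',[(r,py[r][fl[r]].min().round(1)) for r in range(120,320,40)], 'floor xmax',[(c,px[:,c][fl[:,c]].max().round(1)) for c in range(110,190,15)],np.median(z[fl]))
print('tcp tray',(arm.get_obs()['ee_pos'][:2]-TO)@np.stack([X,Y],1))
E
```

```text
lid z 174.55585976455538
170 224 414 y 28.4 83.5
210 226 411 y 27.8 83.2
250 229 409 y 28.3 83.5
290 231 406 y 27.7 83.2
330 233 403 y 27.7 82.8
370 235 401 y 27.6 83.1
near end x [np.float64(-56.3), np.float64(-56.3), np.float64(-56.3), np.float64(-56.3), np.float64(-56.3)]
endstop [(112, np.float64(102.6), np.float64(117.3)), (120, np.float64(102.5), np.float64(116.5)), (128, np.float64(102.5), np.float64(117.0)), (136, np.float64(102.4), np.float64(116.6)), (144, np.float64(102.4), np.float64(117.2))] x min -79.28369925621539
back z [(100, np.float64(80.2), np.float64(86.9)), (115, np.float64(81.2), np.float64(84.0)), (130, np.float64(80.2), np.float64(84.8)), (145, np.float64(80.9), np.float64(93.9)), (160, np.float64(80.6), np.float64(91.1))] y -112.53490368942272
floor x min [(100, np.float64(-79.3)), (150, np.float64(-79.3)), (200, np.float64(-79.2)), (250, np.float64(-79.2)), (300, np.float64(-79.3)), (350, np.float64(-79.3))] floor y min [(120, np.float64(-111.8)), (160, np.float64(-111.6)), (200, np.float64(-112.4)), (240, np.float64(-112.6)), (280, np.float64(-112.1))] floor xmax [(110, np.float64(81.2)), (125, np.float64(80.7)), (140, np.float64(81.2)), (155, np.float64(80.7)), (170, np.float64(81.1)), (185, np.float64(81.2))] 7.877161183787621
tcp tray [ 5.26597025 55.77608251]
```

arm_command([
  {"offset":[-0.004,0.005,0.015],"rotation":[0,-0.005,0],"gripper":0.5},
  {"offset":[-0.008,0.01,0.035],"rotation":[0,-0.005,0],"gripper":0.5},
  {"offset":[-0.012,0.014,0.055],"rotation":[0,-0.005,0],"gripper":0.5},
  {"offset":[-0.013,0.015,0.073],"rotation":[0,-0.005,0],"gripper":0.5},
  {"offset":[-0.013,0.015,0.087],"rotation":[0,-0.005,0],"gripper":0.5},
  {"offset":[-0.013,0.015,0.097],"rotation":[0,-0.005,0],"gripper":0.5},
  {"offset":[-0.013,0.015,0.101],"rotation":[0,-0.005,0],"gripper":0.5},
  {"offset":[-0.013,0.015,0.101],"rotation":[0,-0.005,0],"gripper":0.5},
])

```text
time: 8.2
ee_pos: [574.7, 338.2, 45.1]
orientation: [0.001, 0.156, 0.988, 0.0]
wrist_force: [0.3, -0.1, -5.7]
grip_width: 55.6
grip_force: 28.4
```

```bash
sed -i 's/^TO=.*/TO=np.array([535.5+0.71+0.74,276.0-0.23+2.28]);TY=-0.314/' h.py
cat >> h.py <<'E'
def inT():
    X=np.array([np.cos(TY),np.sin(TY)]);M=np.stack([X,[-X[1],X[0]]],1);o=arm.get_obs()
    print('t',o['time'],'tcp tray',((o['ee_pos'][:2]-TO)@M).round(2),o['ee_pos'][2].round(2),'F tray',(o['wrist_force'][:2]@M).round(1),o['wrist_force'][2].round(1),'grip',o['grip_width'].round(1),o['grip_force'].round(1))
E
python3 -c "
from h import *
inT(); plan(*tray(18.5,71),39,TY+np.pi/2)"
```

```text
Traceback (most recent call last):
  File "h.py", line 46, in inT
    print('t',o['time'],'tcp tray',((o['ee_pos'][:2]-TO)@M).round(2),o['ee_pos'][2].round(2),'F tray',(o['wrist_force'][:2]@M).round(1),o['wrist_force'][2].round(1),'grip',o['grip_width'].round(1),o['grip_force'].round(1))
                                                                                                                                                                            ^^^^^^^^^^^^^^^^^^^^^
AttributeError: 'float' object has no attribute 'round'
```

arm_command([
  {"offset":[0,0,0.002],"rotation":[0,0,0],"gripper":0.5},
  {"offset":[0,0,0.004],"rotation":[0,0,0],"gripper":0.5},
  {"offset":[0,0,0.0055],"rotation":[0,0,0],"gripper":0.5},
  {"offset":[-0.001,0,0.0055],"rotation":[0,0,0],"gripper":0.5},
  {"offset":[-0.002,0.001,0.0055],"rotation":[0,0,0],"gripper":0.5},
  {"offset":[-0.0025,0.002,0.0055],"rotation":[0,0,0],"gripper":0.5},
  {"offset":[-0.003,0.0025,0.0055],"rotation":[0,0,0],"gripper":0.5},
  {"offset":[-0.003,0.0025,0.0055],"rotation":[0,0,0],"gripper":0.5},
])

```text
time: 9.2
ee_pos: [578.3, 339.7, 39.5]
orientation: [0.001, 0.156, 0.988, 0.0]
wrist_force: [0.4, -0.1, -3.8]
grip_width: 56.0
grip_force: 28.4
```

```bash
sed -i "s/o\['wrist_force'\]\[2\].round(1)/round(float(o['wrist_force'][2]),1)/; s/o\['grip_width'\].round(1),o\['grip_force'\].round(1)/round(float(o['grip_width']),1),round(float(o['grip_force']),1)/; s/o\['ee_pos'\]\[2\].round(2)/round(float(o['ee_pos'][2]),2)/" h.py
python3 -c "
from h import *
inT(); plan(*tray(21.5,72.2),39,TY+np.pi/2)"
```

```text
t 9.2 tcp tray [20.27 71.41] 39.52 F tray [0.4 0. ] -3.8 grip 56.0 28.4
off mm [-1.2  0.8  0.5] dist 2.0 rot [0.    0.001 0.   ]
```

arm_command([
  {"offset":[-0.0003,0,0],"rotation":[0,0,0],"gripper":0.5},
  {"offset":[-0.0006,0,0],"rotation":[0,0,0],"gripper":0.5},
  {"offset":[-0.0009,0,0],"rotation":[0,0,0],"gripper":0.5},
  {"offset":[-0.0012,0,0],"rotation":[0,0,0],"gripper":0.5},
  {"offset":[-0.0015,0,0],"rotation":[0,0,0],"gripper":0.5},
  {"offset":[-0.0015,0.0003,0],"rotation":[0,0,0],"gripper":0.5},
  {"offset":[-0.0015,0.0006,0],"rotation":[0,0,0],"gripper":0.5},
  {"offset":[-0.0015,0.0006,0],"rotation":[0,0,0],"gripper":0.5},
])

```text
time: 10.2
ee_pos: [578.8, 339.5, 39.3]
orientation: [-0.0, 0.156, 0.988, -0.0]
wrist_force: [-4.8, -0.1, -2.0]
grip_width: 55.6
grip_force: 28.8
```

```bash
python3 -c "
from h import *
inT()"
```

```text
t 10.2 tcp tray [20.85 71.37] 39.29 F tray [-4.5 -1.6] -2.0 grip 55.6 28.8
```

arm_command([
  {"offset":[0,0.0003,0],"rotation":[0,0,0],"gripper":0.5},
  {"offset":[-0.0003,0.0005,0],"rotation":[0,0,0],"gripper":0.5},
  {"offset":[-0.0003,0.0005,0.0003],"rotation":[0,0,0],"gripper":0.5},
  {"offset":[-0.0003,0.0005,0.0006],"rotation":[0,0,0],"gripper":0.5},
  {"offset":[-0.0003,0.0005,0.0009],"rotation":[0,0,0],"gripper":0.5},
  {"offset":[-0.0003,0.0005,0.0012],"rotation":[0,0,0],"gripper":0.5},
  {"offset":[-0.0003,0.0005,0.0015],"rotation":[0,0,0],"gripper":0.5},
  {"offset":[-0.0003,0.0005,0.0015],"rotation":[0,0,0],"gripper":0.5},
])

```text
time: 11.2
ee_pos: [578.9, 339.9, 38.0]
orientation: [-0.001, 0.156, 0.988, -0.001]
wrist_force: [-6.8, 0.3, 0.4]
grip_width: 55.6
grip_force: 29.0
```

```bash
python3 -c "
from h import *
inT()"
```

```text
t 11.2 tcp tray [20.85 71.75] 38.02 F tray [-6.6 -1.8] 0.4 grip 55.6 29.0
```

arm_command([
  {"offset":[0,0.0002,0],"rotation":[0,0,0],"gripper":0.5},
  {"offset":[0,0.0004,0],"rotation":[0,0,0],"gripper":0.5},
  {"offset":[0,0.0006,0],"rotation":[0,0,0],"gripper":0.5},
  {"offset":[0,0.0008,0],"rotation":[0,0,0],"gripper":0.5},
  {"offset":[0,0.0008,0.0002],"rotation":[0,0,0],"gripper":0.5},
  {"offset":[0,0.0008,0.0004],"rotation":[0,0,0],"gripper":0.5},
  {"offset":[0,0.0008,0.0005],"rotation":[0,0,0],"gripper":0.5},
  {"offset":[0,0.0008,0.0005],"rotation":[0,0,0],"gripper":0.5},
])

```text
time: 12.2
ee_pos: [578.9, 339.9, 38.0]
orientation: [-0.001, 0.156, 0.988, -0.001]
wrist_force: [-7.0, -1.9, 4.0]
grip_width: 55.7
grip_force: 29.4
```

```bash
python3 -c "
from h import *
inT()"
```

```text
t 12.2 tcp tray [20.84 71.79] 38.02 F tray [-6.1 -4. ] 4.0 grip 55.7 29.4
```

arm_command([
  {"offset":[0.0005,-0.0003,0],"rotation":[0,0,0],"gripper":0.35},
  {"offset":[0.0005,-0.0003,0],"rotation":[0,0,0],"gripper":0.25},
  {"offset":[0.0005,-0.0003,0],"rotation":[0,0,0],"gripper":0.15},
  {"offset":[0.0005,-0.0003,0],"rotation":[0,0,0],"gripper":0.1},
  {"offset":[0.0005,-0.0003,-0.01],"rotation":[0,0,0],"gripper":0.05},
  {"offset":[0.0005,-0.0003,-0.04],"rotation":[0,0,0],"gripper":0},
  {"offset":[0.0005,-0.0003,-0.09],"rotation":[0,0,0],"gripper":0},
  {"offset":[0.0005,-0.0003,-0.15],"rotation":[0,0,0],"gripper":0},
])

```text
time: 13.2
ee_pos: [579.2, 340.5, 188.5]
orientation: [-0.0, 0.156, 0.988, -0.001]
wrist_force: [0.2, 0.7, -0.3]
grip_width: 85.4
grip_force: 0.0
```

```bash
cat >> h.py <<'E'
def report(P,C,d,a,zt=68):
    X=np.array([np.cos(TY),np.sin(TY)]);M=np.stack([X,[-X[1],X[0]]],1);z=C[...,2];h,s,v=masks(a)
    q=(C[...,:2]-TO)@M; ins=(abs(q[...,0])<130)&(abs(q[...,1])<150)&(d>0)
    m=ins&(z>zt-6)&(z<zt+8); n,l,st,_=cv2.connectedComponentsWithStats(m.astype(np.uint8))
    for i in range(1,n):
        if st[i,4]>300: r=rect(C[l==i]); print('lid',st[i,4],r,'in tray',((r[0]-TO)@M).round(1),'yaw',round(r[3]-TY,3),np.median(z[l==i]).round(1))
    m=big(ins&(z>28)&(z<40)); r=rect(C[m]); print('rails',r,((r[0]-TO)@M).round(1),'expect 7.5,0; yaw err',round(r[3]-TY-np.pi/2,3))
E
python3 - <<'E'
from h import *
inT()
for n in ('wrist','top'):
    a,d,P=grab(n,'3'); print(n); report(P,cloud(P,d),d,a)
plan(553.5,-360.5,270,-0.09+np.pi/2)
E
```

```text
t 13.2 tcp tray [20.94 72.42] 188.46 F tray [-0.   0.8] -0.3 grip 85.4 0.0
wrist
lid 13069 (array([578.1, 340.4]), 119.9, 56.2, np.float64(-0.315)) in tray [19.9 72. ] yaw -0.001 67.9
rails (array([577.4, 378.2]), 174.7, 15.2, np.float64(-0.312)) [  7.5 107.7] expect 7.5,0; yaw err -1.569
top
lid 1414 (array([576.6, 338.1]), 120.0, 57.2, np.float64(-0.311)) in tray [19.2 69.4] yaw 0.003 69.2
rails (array([616.2, 257.6]), 206.4, 148.4, np.float64(-1.234)) [81.7  5. ] expect 7.5,0; yaw err -2.491
off mm [-188.6 -678.1  -78.6] dist 708.0 rot [ 0.01   0.014 -0.224]
```

arm_command([
  {"offset":[-0.008,-0.028,-0.03],"rotation":[0,0,0],"gripper":0},
  {"offset":[-0.02,-0.073,-0.06],"rotation":[0,0,-0.02],"gripper":0},
  {"offset":[-0.034,-0.122,-0.07],"rotation":[0,0,-0.05],"gripper":0},
  {"offset":[-0.048,-0.174,-0.07],"rotation":[0,0,-0.08],"gripper":0},
  {"offset":[-0.063,-0.226,-0.07],"rotation":[0,0,-0.11],"gripper":0},
  {"offset":[-0.077,-0.278,-0.07],"rotation":[0,0,-0.14],"gripper":0},
  {"offset":[-0.092,-0.33,-0.07],"rotation":[0,0,-0.17],"gripper":0},
  {"offset":[-0.106,-0.38,-0.07],"rotation":[0,0,-0.2],"gripper":0},
])

```text
time: 14.3
ee_pos: [563.1, -55.2, 258.1]
orientation: [0.001, 0.056, 0.998, -0.0]
wrist_force: [-0.2, -0.1, -1.1]
grip_width: 85.4
grip_force: 0.0
```

```bash
python3 -c "
from h import *
show();plan(555,-359.3,200,-0.09+np.pi/2)"
```

```text
{'time': np.float64(14.3), 'ee_pos': array([563.09, -55.19, 258.11]), 'qpos': array([-0.17,  0.27,  1.49, -0.  ,  1.38, -1.63]), 'wrist_force': array([-0.21, -0.14, -1.09]), 'grip_width': np.float64(85.41), 'grip_force': np.float64(0.0)}
off mm [ -26.1 -303.1   58.2] dist 310.0 rot [-0.     0.002 -0.023]
```

arm_command([
  {"offset":[-0.004,-0.05,0],"rotation":[0,0,-0.01],"gripper":0},
  {"offset":[-0.009,-0.105,0],"rotation":[0,0,-0.02],"gripper":0},
  {"offset":[-0.014,-0.16,0],"rotation":[0,0,-0.023],"gripper":0},
  {"offset":[-0.018,-0.215,0.0],"rotation":[0,0,-0.023],"gripper":0},
  {"offset":[-0.023,-0.265,0.02],"rotation":[0,0,-0.023],"gripper":0},
  {"offset":[-0.026,-0.303,0.04],"rotation":[0,0,-0.023],"gripper":0},
  {"offset":[-0.026,-0.303,0.058],"rotation":[0,0,-0.023],"gripper":0},
  {"offset":[-0.026,-0.303,0.058],"rotation":[0,0,-0.023],"gripper":0},
])

```text
time: 15.3
ee_pos: [553.4, -357.2, 197.9]
orientation: [-0.001, 0.046, 0.999, 0.001]
wrist_force: [-0.3, 0.1, 0.5]
grip_width: 85.3
grip_force: 0.0
```

```bash
python3 - <<'E'
from h import *
show(); a,d,P=grab('wrist','4'); C=cloud(P,d); z=C[...,2]
m=big((z>66)&(z<78)&(d>0)); r=rect(C[m]); print(m.sum(),r,np.median(z[m]))
plan(*r[0],42,r[3]+np.pi/2)
E
```

```text
{'time': np.float64(15.3), 'ee_pos': array([ 553.43, -357.23,  197.85]), 'qpos': array([-0.64,  0.45,  1.36,  0.  ,  1.33, -2.12]), 'wrist_force': array([-0.31,  0.08,  0.55]), 'grip_width': np.float64(85.33), 'grip_force': np.float64(0.0)}
12411 (array([ 555.4, -360.5]), 118.9, 56.3, np.float64(-0.09)) 71.89521688441721
off mm [ -1.5  -3.3 157.2] dist 157.0 rot [ 0.001 -0.    -0.001]
```

arm_command([
  {"offset":[-0.001,-0.002,0.03],"rotation":[0,0,0],"gripper":0},
  {"offset":[-0.001,-0.002,0.06],"rotation":[0,0,0],"gripper":0},
  {"offset":[-0.001,-0.002,0.09],"rotation":[0,0,0],"gripper":0},
  {"offset":[-0.001,-0.002,0.12],"rotation":[0,0,0],"gripper":0},
  {"offset":[-0.001,-0.002,0.145],"rotation":[0,0,0],"gripper":0},
  {"offset":[-0.001,-0.002,0.158],"rotation":[0,0,0],"gripper":0},
  {"offset":[-0.001,-0.002,0.158],"rotation":[0,0,0],"gripper":0},
  {"offset":[-0.001,-0.002,0.158],"rotation":[0,0,0],"gripper":0.1},
], force=25)

```text
time: 16.35
ee_pos: [556.7, -359.9, 43.1]
orientation: [0.002, 0.045, 0.999, -0.001]
wrist_force: [-0.5, -0.2, 0.8]
grip_width: 76.9
grip_force: 0.0
```

```bash
python3 -c "
from h import *
show();plan(555.4,-360.5,42,-0.09+np.pi/2)"
```

```text
{'time': np.float64(16.35), 'ee_pos': array([ 556.73, -359.94,   43.06]), 'qpos': array([-0.64,  0.6 ,  1.53,  0.  ,  1.01, -2.12]), 'wrist_force': array([-0.5 , -0.24,  0.81]), 'grip_width': np.float64(76.94), 'grip_force': np.float64(0.0)}
off mm [ 1.3 -0.7  1.1] dist 2.0 rot [-0.001  0.003 -0.   ]
```

arm_command([
  {"offset":[0.001,-0.0005,0],"rotation":[0,0,0],"gripper":0.2},
  {"offset":[0.001,-0.0005,0],"rotation":[0,0,0],"gripper":0.25},
  {"offset":[0.001,-0.0005,0],"rotation":[0,0,0],"gripper":0.3},
  {"offset":[0.001,-0.0005,0],"rotation":[0,0,0],"gripper":0.35},
  {"offset":[0.001,-0.0005,0],"rotation":[0,0,0],"gripper":0.4},
  {"offset":[0.001,-0.0005,0],"rotation":[0,0,0],"gripper":0.45},
  {"offset":[0.001,-0.0005,0],"rotation":[0,0,0],"gripper":0.5},
  {"offset":[0.001,-0.0005,0],"rotation":[0,0,0],"gripper":0.5},
])

```text
time: 17.35
ee_pos: [554.8, -360.3, 42.1]
orientation: [0.001, 0.045, 0.999, -0.0]
wrist_force: [-1.8, -2.0, 5.2]
grip_width: 55.8
grip_force: 28.2
```

arm_command([
  {"offset":[0,0,-0.004],"rotation":[0,0,0],"gripper":0.5},
  {"offset":[0,0,-0.014],"rotation":[0,0,0],"gripper":0.5},
  {"offset":[0,0,-0.034],"rotation":[0,0,0],"gripper":0.5},
  {"offset":[0,0,-0.07],"rotation":[0,0,0],"gripper":0.5},
  {"offset":[0,0,-0.11],"rotation":[0,0,0],"gripper":0.5},
  {"offset":[0,0,-0.15],"rotation":[0,0,0],"gripper":0.5},
  {"offset":[0,0,-0.18],"rotation":[0,0,0],"gripper":0.5},
  {"offset":[0,0,-0.195],"rotation":[0,0,0],"gripper":0.5},
])

```text
time: 18.35
ee_pos: [554.9, -359.9, 238.6]
orientation: [0.002, 0.045, 0.999, -0.001]
wrist_force: [0.0, -0.2, -4.2]
grip_width: 55.7
grip_force: 28.2
```

```bash
python3 -c "
from h import *
show();plan(*tray(10,-13),240,TY+np.pi/2)"
```

```text
{'time': np.float64(18.35), 'ee_pos': array([ 554.93, -359.91,  238.57]), 'qpos': array([-0.64,  0.42,  1.31,  0.  ,  1.41, -2.12]), 'wrist_force': array([ 0.03, -0.19, -4.16]), 'grip_width': np.float64(55.69), 'grip_force': np.float64(28.18)}
off mm [ 68.8 618.8  -2.3] dist 623.0 rot [-0.001  0.003  0.223]
```

arm_command([
  {"offset":[0.002,0.02,-0.002],"rotation":[0,0,0],"gripper":0.5},
  {"offset":[0.007,0.06,-0.004],"rotation":[0,0,0.02],"gripper":0.5},
  {"offset":[0.012,0.11,-0.004],"rotation":[0,0,0.04],"gripper":0.5},
  {"offset":[0.018,0.16,-0.004],"rotation":[0,0,0.06],"gripper":0.5},
  {"offset":[0.024,0.21,-0.004],"rotation":[0,0,0.08],"gripper":0.5},
  {"offset":[0.029,0.26,-0.004],"rotation":[0,0,0.1],"gripper":0.5},
  {"offset":[0.034,0.31,-0.004],"rotation":[0,0,0.12],"gripper":0.5},
  {"offset":[0.04,0.36,-0.004],"rotation":[0,0,0.14],"gripper":0.5},
])

```text
time: 19.35
ee_pos: [545.0, 5.2, 238.6]
orientation: [-0.002, 0.115, 0.993, 0.0]
wrist_force: [-0.1, -0.2, -3.6]
grip_width: 55.5
grip_force: 28.2
```

```bash
python3 -c "
from h import *
show();plan(*tray(10,-13),150,TY+np.pi/2)"
```

```text
{'time': np.float64(19.35), 'ee_pos': array([544.95,   5.2 , 238.6 ]), 'qpos': array([-0.07,  0.26,  1.55,  0.  ,  1.33, -1.41]), 'wrist_force': array([-0.13, -0.18, -3.56]), 'grip_width': np.float64(55.55), 'grip_force': np.float64(28.21)}
off mm [ 61.1 250.   88.9] dist 272.0 rot [ 0.    -0.003  0.083]
```

arm_command([
  {"offset":[0.012,0.05,0],"rotation":[0,0,0.02],"gripper":0.5},
  {"offset":[0.024,0.1,0],"rotation":[0,0,0.04],"gripper":0.5},
  {"offset":[0.036,0.15,0],"rotation":[0,0,0.06],"gripper":0.5},
  {"offset":[0.048,0.195,0.01],"rotation":[0,-0.003,0.075],"gripper":0.5},
  {"offset":[0.056,0.23,0.03],"rotation":[0,-0.003,0.083],"gripper":0.5},
  {"offset":[0.06,0.247,0.06],"rotation":[0,-0.003,0.083],"gripper":0.5},
  {"offset":[0.06,0.247,0.085],"rotation":[0,-0.003,0.083],"gripper":0.5},
  {"offset":[0.06,0.247,0.09],"rotation":[0,-0.003,0.083],"gripper":0.5},
])

```text
time: 20.35
ee_pos: [541.3, 256.4, 146.8]
orientation: [-0.002, 0.156, 0.988, -0.002]
wrist_force: [-0.1, -0.0, -5.0]
grip_width: 55.4
grip_force: 28.3
```

```bash
python3 - <<'E'
from h import *
inT(); a,d,P=grab('wrist','5'); C=cloud(P,d);z=C[...,2]
X=np.array([np.cos(TY),np.sin(TY)]);M=np.stack([X,[-X[1],X[0]]],1);q=(C[...,:2]-TO)@M
h,s,v=masks(a);zl=arm.get_obs()['ee_pos'][2]+30
m=(abs(z-zl)<5)&(d>0)&(s<70)&(v>60);m[400:]=0;m=big(m)
for r in range(170,380,50):
    c=np.where(m[r])[0]
    if len(c): print(r,c.min(),c.max(),q[r,c.min(),1].round(1),q[r,c.max(),1].round(1))
c=np.where(m.any(0))[0]; print('near end x',[q[np.where(m[:,k])[0].min(),k,0].round(1) for k in range(c.min()+15,c.max()-10,30)])
m=(z>63)&(z<73)&(d>0); m=big(m); r=rect(C[m]); print('amber',m.sum(),r, q[m].min(0),q[m].max(0))
plan(*tray(13,-12),45,TY+np.pi/2)
E
```

```text
t 20.35 tcp tray [ 10.83 -19.28] 146.78 F tray [-0.1 -0. ] -5.0 grip 55.4 28.3
170 224 413 -46.3 8.6
220 227 410 -46.5 8.6
270 230 407 -46.8 8.8
320 234 403 -46.1 8.3
370 237 400 -46.1 8.8
near end x [np.float64(-48.1), np.float64(-48.2), np.float64(-48.1), np.float64(-48.1), np.float64(-48.2), np.float64(-48.2)]
amber 15857 (array([577.9, 340.2]), 119.8, 56.3, np.float64(-0.313)) [-40.12996119  43.55594328] [79.67635063 99.89560864]
off mm [ -1.2   7.4 102.6] dist 103.0 rot [-0.004 -0.001  0.001]
```

arm_command([
  {"offset":[-0.001,0.002,0.015],"rotation":[0,0,0],"gripper":0.5},
  {"offset":[-0.002,0.004,0.035],"rotation":[0,0,0],"gripper":0.5},
  {"offset":[-0.003,0.005,0.055],"rotation":[0,0,0],"gripper":0.5},
  {"offset":[-0.003,0.005,0.073],"rotation":[0,0,0],"gripper":0.5},
  {"offset":[-0.003,0.005,0.087],"rotation":[0,0,0],"gripper":0.5},
  {"offset":[-0.003,0.005,0.096],"rotation":[0,0,0],"gripper":0.5},
  {"offset":[-0.003,0.005,0.1],"rotation":[0,0,0],"gripper":0.5},
  {"offset":[-0.003,0.005,0.1],"rotation":[0,0,0],"gripper":0.5},
])

```text
time: 21.4
ee_pos: [550.4, 260.3, 50.6]
orientation: [0.002, 0.156, 0.988, -0.0]
wrist_force: [-0.4, -0.4, -5.5]
grip_width: 55.4
grip_force: 28.4
```

```bash
python3 -c "
from h import *
inT();plan(*tray(18,-13),39.5,TY+np.pi/2)"
```

```text
t 21.4 tcp tray [ 18.31 -12.75] 50.62 F tray [-0.3 -0.5] -5.5 grip 55.4 28.4
off mm [ 0.4 -0.3 11.1] dist 11.0 rot [0.    0.004 0.   ]
```

arm_command([
  {"offset":[0.0005,0,0.003],"rotation":[0,0.003,0],"gripper":0.5},
  {"offset":[0.001,0,0.006],"rotation":[0,0.003,0],"gripper":0.5},
  {"offset":[0.001,0,0.009],"rotation":[0,0.003,0],"gripper":0.5},
  {"offset":[0.001,0,0.0105],"rotation":[0,0.003,0],"gripper":0.5},
  {"offset":[0.0005,0,0.0105],"rotation":[0,0.003,0],"gripper":0.5},
  {"offset":[0,0,0.0105],"rotation":[0,0.003,0],"gripper":0.5},
  {"offset":[-0.0004,0,0.0105],"rotation":[0,0.003,0],"gripper":0.5},
  {"offset":[-0.0004,0,0.0105],"rotation":[0,0.003,0],"gripper":0.5},
])

```text
time: 22.4
ee_pos: [550.8, 260.1, 40.1]
orientation: [0.001, 0.156, 0.988, 0.0]
wrist_force: [0.4, 0.1, -3.8]
grip_width: 55.9
grip_force: 28.4
```

```bash
python3 -c "
from h import *
inT()"
```

```text
t 22.4 tcp tray [ 18.71 -12.83] 40.1 F tray [0.3 0.2] -3.8 grip 55.9 28.4
```

Creep to the back rail, then down.

arm_command([
  {"offset":[-0.0003,0,0],"rotation":[0,0,0],"gripper":0.5},
  {"offset":[-0.0006,0,0],"rotation":[0,0,0],"gripper":0.5},
  {"offset":[-0.0009,0,0],"rotation":[0,0,0],"gripper":0.5},
  {"offset":[-0.0012,0,0.0003],"rotation":[0,0,0],"gripper":0.5},
  {"offset":[-0.0012,0,0.0007],"rotation":[0,0,0],"gripper":0.5},
  {"offset":[-0.0012,0,0.0011],"rotation":[0,0,0],"gripper":0.5},
  {"offset":[-0.0012,0,0.0015],"rotation":[0,0,0],"gripper":0.5},
  {"offset":[-0.0012,0,0.0015],"rotation":[0,0,0],"gripper":0.5},
])

```text
time: 23.4
ee_pos: [550.9, 259.7, 38.4]
orientation: [-0.0, 0.156, 0.988, -0.0]
wrist_force: [-5.1, 1.2, -1.4]
grip_width: 55.9
grip_force: 28.8
```

```bash
python3 -c "
from h import *
inT()"
```

```text
t 23.4 tcp tray [ 18.95 -13.13] 38.37 F tray [-5.2 -0.5] -1.4 grip 55.9 28.8
```

arm_command([
  {"offset":[0,0,0.0002],"rotation":[0,0,0],"gripper":0.5},
  {"offset":[0,0,0.0004],"rotation":[0,0,0],"gripper":0.5},
  {"offset":[0,0,0.0006],"rotation":[0,0,0],"gripper":0.5},
  {"offset":[0,0,0.0008],"rotation":[0,0,0],"gripper":0.5},
  {"offset":[0,0,0.001],"rotation":[0,0,0],"gripper":0.5},
  {"offset":[0,0,0.001],"rotation":[0,0,0],"gripper":0.5},
  {"offset":[0,0,0.001],"rotation":[0,0,0],"gripper":0.5},
  {"offset":[0,0,0.001],"rotation":[0,0,0],"gripper":0.5},
])

```text
time: 24.4
ee_pos: [551.0, 259.7, 38.2]
orientation: [-0.0, 0.156, 0.988, -0.0]
wrist_force: [-5.2, 1.7, 3.9]
grip_width: 55.7
grip_force: 29.4
```

```bash
python3 -c "
from h import *
inT()"
```

```text
t 24.4 tcp tray [ 18.98 -13.08] 38.16 F tray [-5.5  0. ] 3.9 grip 55.7 29.4
```

arm_command([
  {"offset":[0.0005,0,0],"rotation":[0,0,0],"gripper":0.3},
  {"offset":[0.0005,0,0],"rotation":[0,0,0],"gripper":0.2},
  {"offset":[0.0005,0,0],"rotation":[0,0,0],"gripper":0.15},
  {"offset":[0.0005,0,0],"rotation":[0,0,0],"gripper":0.15},
  {"offset":[0.0005,0,-0.005],"rotation":[0,0,0],"gripper":0.15},
  {"offset":[0.0005,0,-0.025],"rotation":[0,0,0],"gripper":0.15},
  {"offset":[0.0005,0,-0.055],"rotation":[0,0,0],"gripper":0.15},
  {"offset":[0.0005,0,-0.08],"rotation":[0,0,0],"gripper":0.15},
])

```text
time: 25.4
ee_pos: [551.5, 259.9, 118.8]
orientation: [0.001, 0.156, 0.988, 0.0]
wrist_force: [1.3, 0.0, 0.9]
grip_width: 72.0
grip_force: 0.0
```

arm_command([
  {"offset":[0,-0.01,-0.01],"rotation":[0,0,0],"gripper":1},
  {"offset":[0,-0.03,-0.01],"rotation":[0,0,0],"gripper":1},
  {"offset":[0,-0.045,-0.01],"rotation":[0,0,0],"gripper":1},
  {"offset":[0,-0.053,-0.01],"rotation":[0,0,0],"gripper":1},
  {"offset":[0,-0.053,-0.01],"rotation":[0,0,0],"gripper":1},
  {"offset":[0,-0.053,-0.01],"rotation":[0,0,0],"gripper":1},
  {"offset":[0,-0.053,-0.01],"rotation":[0,0,0],"gripper":1},
  {"offset":[0,-0.053,-0.01],"rotation":[0,0,0],"gripper":1},
])

```text
time: 26.4
ee_pos: [535.0, 209.8, 127.4]
orientation: [0.001, 0.156, 0.988, 0.0]
wrist_force: [-0.2, 0.5, -0.8]
grip_width: -0.2
grip_force: 0.0
```

```bash
python3 - <<'E'
from h import *
inT(); a,d,P=grab('wrist','6'); cv2.imwrite('pics/w6.png',a[...,::-1]); report(P,cloud(P,d),d,a)
a,d,P=grab('top','6'); report(P,cloud(P,d),d,a)
plan(*tray(20,-66),24,TY+np.pi/2)
E
```

```text
t 26.4 tcp tray [ 19.24 -65.48] 127.44 F tray [-0.4  0.4] -0.8 grip -0.2 0.0
lid 19468 (array([549.7, 260.5]), 115.3, 56.3, np.float64(-0.313)) in tray [ 17.5 -12.8] yaw 0.001 67.9
lid 21774 (array([577.8, 340.2]), 119.6, 57.3, np.float64(-0.312)) in tray [19.7 71.7] yaw 0.002 67.9
rails (array([575.2, 304.1]), 134.7, 27.5, np.float64(-0.23)) [28.3 36.6] expect 7.5,0; yaw err -1.487
rails (array([588.6, 220.2]), 157.3, 54.2, np.float64(1.255)) [ 67.  -39.1] expect 7.5,0; yaw err -0.002
off mm [ -0.7  -0.4 103.5] dist 103.0 rot [0.    0.001 0.001]
```

View pics/w6.png

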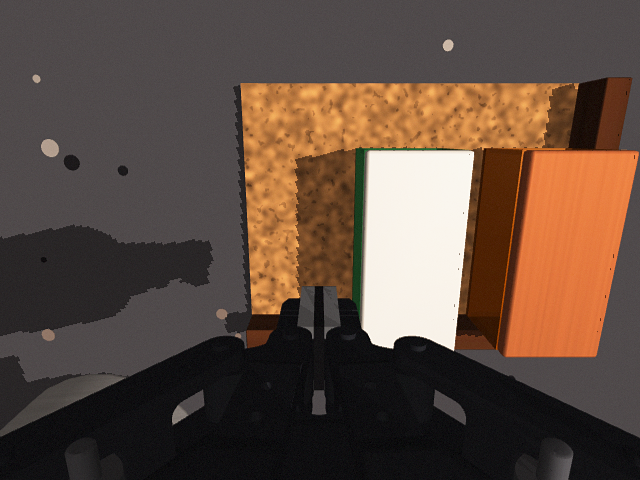

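The green box stands parallel to amber with a gap of about 28 mm. Their near ends are level at row 150, and the closed fingers at (320,300) are left of green's side. I'll check the finger profile before lowering beside the box.

```bash
python3 - <<'E'
from h import *
f=np.load('wrist_6.npz');k=f['k'];P=dict(fx=k[0],fy=k[1],cx=k[2],cy=k[3],view=f['view']);C=cloud(P,f['d']);o=arm.get_obs()
q=o['orientation'];R=Rn.from_quat([q[1],q[2],q[3],q[0]]);T=(C-o['ee_pos'])@R.as_matrix()
ok=(f['d']>0)&(abs(T[...,1])<100)&(T[...,2]>-110)&(T[...,2]<6)&(f['rgb'].sum(-1)<420)
ok[:285]=0
for z0 in range(-100,8,8):
    m=ok&(T[...,2]>z0)&(T[...,2]<=z0+8)&(abs(T[...,1])<(25 if z0>-55 else 100))
    if m.sum()>20: print(z0,m.sum(),'y',np.percentile(T[m][:,1],[1,99]).round(1),'x',np.percentile(T[m][:,0],[1,99]).round(1))
E
```

```text
-100 6370 y [-18.2  19.1] x [12.6 19.9]
-92 15946 y [-53.7  54.9] x [ 4.2 17.7]
-84 14819 y [-55.9  56.9] x [-3.5 17. ]
-76 12711 y [-49.8  50.7] x [-5.9 16.9]
-68 5727 y [-44.2  45.1] x [-8.8 16.6]
-60 8052 y [-37.4  38.2] x [-8.9 12.6]
-52 3210 y [-24.2  24.4] x [-9.2 13.1]
-44 1431 y [-19.2  20. ] x [-11.1  12.9]
-36 566 y [-12.7  13.5] x [ 5.9 10.9]
-28 802 y [-12.9  13.8] x [ 5.7 10.8]
-20 681 y [-12.8  13.8] x [ 5.6 10.8]
-12 467 y [-12.4  13. ] x [ 5.8 10.7]
```

arm_command([
  {"offset":[-0.001,0,0.025],"rotation":[0,0,0],"gripper":1},
  {"offset":[-0.001,0,0.05],"rotation":[0,0,0],"gripper":1},
  {"offset":[-0.001,0,0.075],"rotation":[0,0,0],"gripper":1},
  {"offset":[-0.001,0,0.088],"rotation":[0,0,0],"gripper":1},
  {"offset":[-0.001,0,0.092],"rotation":[0,0,0],"gripper":1},
  {"offset":[-0.001,0,0.092],"rotation":[0,0,0],"gripper":1},
  {"offset":[-0.001,0.003,0.092],"rotation":[0,0,0],"gripper":1},
  {"offset":[-0.001,0.006,0.092],"rotation":[0,0,0],"gripper":1},
])

```text
time: 27.5
ee_pos: [538.5, 215.2, 36.3]
orientation: [0.001, 0.156, 0.988, 0.0]
wrist_force: [-0.5, 0.8, -0.3]
grip_width: -0.1
grip_force: 0.0
```

arm_command([
  {"offset":[0,0.0015,0],"rotation":[0,0,0],"gripper":1},
  {"offset":[0,0.003,0],"rotation":[0,0,0],"gripper":1},
  {"offset":[0,0.0045,0],"rotation":[0,0,0],"gripper":1},
  {"offset":[0,0.006,0],"rotation":[0,0,0],"gripper":1},
  {"offset":[0,0.0075,0],"rotation":[0,0,0],"gripper":1},
  {"offset":[0,0.009,0],"rotation":[0,0,0],"gripper":1},
  {"offset":[0,0.0105,0],"rotation":[0,0,0],"gripper":1},
  {"offset":[0,0.012,0],"rotation":[0,0,0],"gripper":1},
])

```text
time: 28.5
ee_pos: [540.6, 224.9, 35.6]
orientation: [-0.0, 0.156, 0.988, -0.001]
wrist_force: [-1.1, -6.0, 4.2]
grip_width: -0.4
grip_force: 2.6
```

```bash
python3 - <<'E'
from h import *
inT(); a,d,P=grab('wrist','7'); report(P,cloud(P,d),d,a)
E
```

```text
t 28.5 tcp tray [ 19.93 -49.41] 35.58 F tray [ 0.8 -6. ] 4.2 grip -0.4 2.6
lid 38561 (array([526.8, 259.7]), 83.5, 74.1, np.float64(1.241)) in tray [ -4.  -20.6] yaw 1.555 67.9
lid 8740 (array([558.8, 318.3]), 95.1, 16.8, np.float64(-0.14)) in tray [ 8.3 45. ] yaw 0.174 67.4
lid 536 (array([575.1, 260.5]), 17.6, 5.9, np.float64(0.625)) in tray [41.7 -4.9] yaw 0.939 68.0
rails (array([557.8, 318. ]), 104.0, 24.8, np.float64(-0.546)) [ 7.5 44.4] expect 7.5,0; yaw err -1.803
```

arm_command([
  {"offset":[0,0.0018,0],"rotation":[0,0,0],"gripper":1},
  {"offset":[0,0.0036,0],"rotation":[0,0,0],"gripper":1},
  {"offset":[0,0.0054,0],"rotation":[0,0,0],"gripper":1},
  {"offset":[0,0.0072,0],"rotation":[0,0,0],"gripper":1},
  {"offset":[0,0.009,0],"rotation":[0,0,0],"gripper":1},
  {"offset":[0,0.0108,0],"rotation":[0,0,0],"gripper":1},
  {"offset":[0,0.0126,0],"rotation":[0,0,0],"gripper":1},
  {"offset":[0,0.014,0],"rotation":[0,0,0],"gripper":1},
])

```text
time: 29.55
ee_pos: [545.0, 238.4, 35.6]
orientation: [-0.0, 0.156, 0.988, -0.001]
wrist_force: [-1.3, -4.4, 4.2]
grip_width: 0.5
grip_force: 2.7
```

```bash
python3 - <<'E'
from h import *
inT(); a,d,P=grab('wrist','8'); cv2.imwrite('pics/w8.png',a[...,::-1])
E
```

```text
t 29.55 tcp tray [ 19.94 -35.22] 35.57 F tray [ 0.1 -4.6] 4.2 grip 0.5 2.7
```

View pics/w8.png

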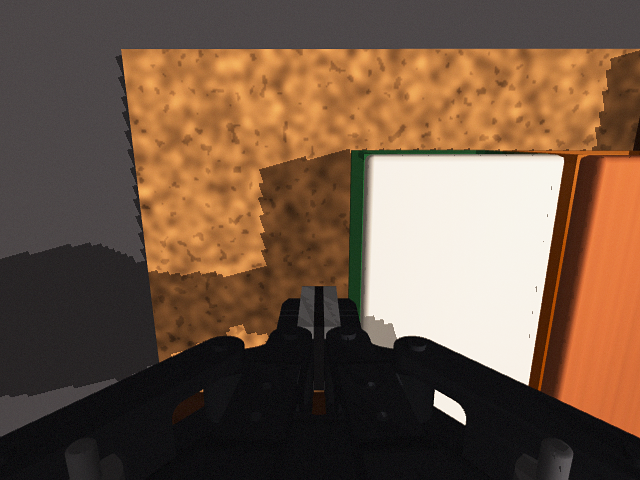

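Green is sliding parallel to amber. Its near end is level with amber's (row 152), and the remaining gap at columns 563–580 is closing.

arm_command([
  {"offset":[0,0.0012,0],"rotation":[0,0,0],"gripper":1},
  {"offset":[0,0.0024,0],"rotation":[0,0,0],"gripper":1},
  {"offset":[0,0.0036,0],"rotation":[0,0,0],"gripper":1},
  {"offset":[0,0.0048,0],"rotation":[0,0,0],"gripper":1},
  {"offset":[0,0.0058,0],"rotation":[0,0,0],"gripper":1},
  {"offset":[0,0.0066,0],"rotation":[0,0,0],"gripper":1},
  {"offset":[0,0.0072,0],"rotation":[0,0,0],"gripper":1},
  {"offset":[0,0.0076,0],"rotation":[0,0,0],"gripper":1},
])

```text
time: 30.6
ee_pos: [547.4, 245.7, 35.5]
orientation: [-0.0, 0.156, 0.988, -0.001]
wrist_force: [-1.9, -4.2, 4.1]
grip_width: -0.1
grip_force: 2.7
```

arm_command([
  {"offset":[0,0.0003,0],"rotation":[0,0,0],"gripper":1},
  {"offset":[0,0.0006,0],"rotation":[0,0,0],"gripper":1},
  {"offset":[0,0.0009,0],"rotation":[0,0,0],"gripper":1},
  {"offset":[0,0.0012,0],"rotation":[0,0,0],"gripper":1},
  {"offset":[0,0.0014,0],"rotation":[0,0,0],"gripper":1},
  {"offset":[0,0.0016,0],"rotation":[0,0,0],"gripper":1},
  {"offset":[0,0.0018,0],"rotation":[0,0,0],"gripper":1},
  {"offset":[0,0.002,0],"rotation":[0,0,0],"gripper":1},
])

```text
time: 31.6
ee_pos: [547.7, 247.0, 35.5]
orientation: [-0.0, 0.156, 0.988, -0.001]
wrist_force: [-2.2, -6.3, 4.5]
grip_width: 0.1
grip_force: 3.7
```

```bash
python3 -c "
from h import *
inT()"
```

```text
t 31.6 tcp tray [ 19.84 -26.22] 35.52 F tray [-0.2 -6.6] 4.5 grip 0.1 3.7
```

arm_command([
  {"offset":[0,0.0002,0],"rotation":[0,0,0],"gripper":1},
  {"offset":[0,0.0004,0],"rotation":[0,0,0],"gripper":1},
  {"offset":[0,0.0006,0],"rotation":[0,0,0],"gripper":1},
  {"offset":[0,0.0008,0],"rotation":[0,0,0],"gripper":1},
  {"offset":[0,0.001,0],"rotation":[0,0,0],"gripper":1},
  {"offset":[0,0.0012,0],"rotation":[0,0,0],"gripper":1},
  {"offset":[0,0.0012,0],"rotation":[0,0,0],"gripper":1},
  {"offset":[0,0.0012,0],"rotation":[0,0,0],"gripper":1},
])

```text
time: 32.6
ee_pos: [547.7, 247.0, 35.5]
orientation: [-0.001, 0.156, 0.988, -0.002]
wrist_force: [-2.1, -10.5, 6.2]
grip_width: -0.2
grip_force: 5.2
```

```bash
python3 -c "
from h import *
inT()"
```

```text
t 32.6 tcp tray [ 19.81 -26.2 ] 35.53 F tray [  1.3 -10.6] 6.2 grip -0.2 5.2
```

Firm contact: the force rises with no further motion. I'll back off, lift and look.

arm_command([
  {"offset":[0,-0.003,0],"rotation":[0,0,0],"gripper":1},
  {"offset":[0,-0.012,0],"rotation":[0,0,0],"gripper":1},
  {"offset":[0,-0.03,0],"rotation":[0,0,0],"gripper":1},
  {"offset":[0,-0.03,-0.03],"rotation":[0,0,0],"gripper":1},
  {"offset":[0.02,-0.03,-0.08],"rotation":[0,0,0],"gripper":1},
  {"offset":[0.05,-0.01,-0.13],"rotation":[0,0,0],"gripper":1},
  {"offset":[0.05,0.03,-0.17],"rotation":[0,0,0],"gripper":1},
  {"offset":[0.05,0.03,-0.17],"rotation":[0,0,0],"gripper":1},
])

```text
time: 33.6
ee_pos: [513.7, 296.7, 209.8]
orientation: [0.005, 0.155, 0.988, 0.003]
wrist_force: [1.0, -0.4, -0.5]
grip_width: -0.3
grip_force: 0.0
```

arm_command([
  {"offset":[0,0.02,0],"rotation":[0,0,0],"gripper":0.5},
  {"offset":[-0.03,0.04,-0.02],"rotation":[0,0,0],"gripper":0.0},
  {"offset":[-0.06,0.045,-0.03],"rotation":[0,0,0],"gripper":0},
  {"offset":[-0.06,0.045,-0.03],"rotation":[0,0,0],"gripper":0},
  {"offset":[-0.06,0.045,-0.03],"rotation":[0,0,0],"gripper":0},
  {"offset":[-0.06,0.045,-0.03],"rotation":[0,0,0],"gripper":0},
  {"offset":[-0.06,0.045,-0.03],"rotation":[0,0,0],"gripper":0},
  {"offset":[-0.06,0.045,-0.03],"rotation":[0,0,0],"gripper":0},
])

```text
time: 34.6
ee_pos: [581.1, 318.2, 235.6]
orientation: [0.0, 0.156, 0.988, 0.0]
wrist_force: [0.0, 0.0, 0.8]
grip_width: 85.4
grip_force: 0.0
```

```bash
python3 - <<'E'
from h import *
inT(); a,d,P=grab('wrist','9'); cv2.imwrite('pics/w9.png',a[...,::-1]); C=cloud(P,d); report(P,C,d,a)
X=np.array([np.cos(TY),np.sin(TY)]);M=np.stack([X,[-X[1],X[0]]],1);q=(C[...,:2]-TO)@M;z=C[...,2];h,s,v=masks(a)
L=(z>62)&(z<74)&(d>0)&(abs(q[...,0])<100)&(abs(q[...,1])<120)
for n,m in dict(green=L&(s<70),amber=L&(s>=90)).items(): m=big(m); r=rect(C[m]); print(n,m.sum(),r,((r[0]-TO)@M).round(1),'yaw',round(r[3]-TY,3))
E
```

```text
t 34.6 tcp tray [29.63 51.8 ] 235.6 F tray [0. 0.] 0.8 grip 85.4 0.0
lid 19705 (array([569.3, 313.9]), 120.3, 112.1, np.float64(-0.314)) in tray [19.7 44.1] yaw 0.0 67.9
rails (array([544.1, 276. ]), 230.0, 174.1, np.float64(1.258)) [7.4 0.3] expect 7.5,0; yaw err 0.001
green 9761 (array([560.6, 287.2]), 118.7, 56.1, np.float64(-0.312)) [19.7 16. ] yaw 0.002
amber 9833 (array([578.3, 340.5]), 119.6, 55.9, np.float64(-0.314)) [20.  72.2] yaw 0.0
```

View pics/w9.png

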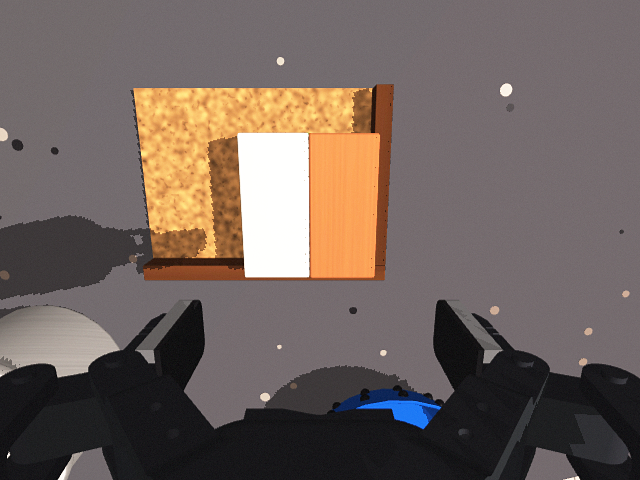

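The view shows amber (310–378, 133–277) in the corner and green (238–309, 133–277) flush beside it. Measured in the tray frame, amber is at (20.0, 72.2) and green at (19.7, 16.0) mm, with yaw error up to 0.002 rad. Nothing touches the robot, so I'm handing in.

```bash
python3 -c "
from station import arm
print(arm.close_job())"
```

```text
the job is handed in; nothing more can be done
None
```

The job is handed in (no verdict came back): amber is in the tray corner at (20.0, 72.2) mm and green is flush beside it at (19.7, 16.0) mm in the tray frame, both square to within 0.002 rad, finished at 34.6 s with a measured wrist force of about 11 N at most and no sign of contact with the cooker, jar or tumbler, though I didn't re-measure those three.

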